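# Unlock the vial carrier and hold it up over the block heater

### The job

Wind the block heater's handwheel anticlockwise (seen from above) by its yellow knob, a bit more than one full turn until it reaches its stop, so that the red hold-down bar is drawn back off the vial carrier, and let go of the knob. Then take the carrier by its orange handle, lift it straight up until the vials hang about 5 cm clear above the heater's top, and finish while still holding it there in the gripper, level and still, over its well. Keep the carrier upright all the way and leave the bottle, beaker and timer where they stand.

Things in the scene. Friction and masses are not known exactly. Their poses are not given: they have to be found in the camera images.
- wheel_hub (a point): Axis of the horizontal handwheel on top of the heater, at the height of the wheel's upper rim face (132 mm above the work surface). The wheel's rim is a dark ring, mean radius 45 mm, 12 mm wide. The heater is a white box 200 x 320 mm and 100 mm tall that stands fixed on the bench; this point has the heater's axes, and in them the hub lies at x=+19, y=-100 mm from the heater's centre, the well's centre at x=0, y=+75 mm. The heater's place and yaw vary.
- crank_knob (a point): Upright yellow knob on the wheel's rim, free to spin on its pin, a cylinder 20 mm in diameter and 44 mm tall; this point is its centre, 24 mm above the rim face, 45 mm from the wheel axis. It moves round with the wheel; the knob's top is 46 mm above the rim face.
- wheel (a joint): Angle of the handwheel in rad, growing anticlockwise seen from above. It starts between 0 and 1.2 and ends against a hard stop at 7.9. It turns easily (about 2 N at the knob) and stays where it is left. It drives the red hold-down bar (24 mm wide, 6 mm thick) by rack and pinion, 6.5 mm per rad, from the carrier towards the wheel side (the heater's -y); the bar overlaps the carrier's deck by 35 mm at angle 0 and is quite clear of it from 6 rad on.
- well (a point): Centre of the mouth of the heater's rectangular well (110 mm along x, 90 mm along y), level with the heater's top face, 100 mm above the work surface. Axes those of the heater.
- heater: The heater (white box 200 x 320 x 100 mm) with its wheel and bar, origin at the centre of its underside.
- carrier: The loose vial carrier, 0.3 to 0.55 kg: a steel deck 130 (its x) x 110 (its y) x 4 mm that rests on the rim of the well, four vials hanging 55 mm below the deck's underside (free room at least 5 mm to the well's sides), blue caps standing 20 mm above the deck, and a handle. Origin: centre of the deck's underside. Its centre of mass lies on the vertical through the handle's middle.
- carrier_handle (a point): Middle of the carrier's orange handle bar, 68 mm above the deck's underside. The bar lies level along the carrier's x, 116 mm long, 14 mm wide (along y) and 22 mm tall; free room of 33 mm between the bar and the caps below. The point's axes are the carrier's, z up when level.
- carrier_foot (a point): Centre point at the level of the vials' undersides, 55 mm below the deck's underside.
- bottle_mid (a point): Amber bottle, 60 mm across, 125 mm tall, loose bystander; point half-way up.
- beaker_mid (a point): Glass beaker, 70 mm across, 85 mm tall, loose bystander; point half-way up.
- timer_mid (a point): White bench timer, 40 x 65 x 60 mm, loose bystander; point half-way up.
There are look-alikes about, which are no part of the job. What is meant by the carrier is not green, and is the larger of those in its own colour.

How it is judged:
By the outcome, as a careful person would: the job done as asked, in the order asked, and still so for the second after the job is handed in, while the arm keeps its last pose, push and grip.
It also fails if it takes over 67 s, if anything falls off the work surface, if the arm or the gripper's body presses on something with over 40 N, if the wrist force passes 120 N, or if a joint passes its speed limit or range.

### The arm

A 6-joint arm with a two-finger parallel gripper is mounted at the origin on the work surface. World frame = base frame: x ahead of the robot, y to its left, z up, the work surface at z = 0. Lengths are in mm, angles in rad, forces in N, time in s.
With the tool pointing down it reaches from about 325 to 900 mm from the base axis. Payload 6.1 kg.
Tool frame: the origin (TCP) lies midway between the tips of the shut fingers; the grasp point (between the pads) lies 19 mm behind it; z points along the fingers, y is the direction in which the jaws open and shut (so a half turn about z gives the same grasp; the last joint's range is limited). The gripper opens to 87 mm and grips with 3 to 60 N. Pads are 19 mm wide; open, the fingers measure 117 mm over their backs; the gripper's body (75 mm by 190 mm) begins 51 mm behind the grasp point.
Start: joints at [-1.274, 0.22, 1.526, -0, 1.395, -0.126], TCP at [256.439, -569.96, 222.538] pointing down, gripper open.
Joint ranges: [-2.98, 2.98], [-0.91, 2.08], [0.09, 2.57], [-1.24, 4.39], [0.2, 2.65], [-2.68, 2.68]. Speed limits (rad/s): [2.57, 2.57, 3.01, 3.14, 3.14, 3.14].

### API

Orientations are given as [roll, pitch, yaw] about the fixed x, y, z axes, in that order (R = Rz(yaw) Ry(pitch) Rx(roll)).
In Python, from cell import ctrl gives the robot as it stands. The module is installed in compiled form; this text tells all that it offers.
- The arm moves only by the shell command python3 -m creep 'ROWS'. ROWS is JSON, a list of rows, each an object of numbers: "dx", "dy", "dz": the shift along the tool's x, y, z in cm; "ax", "ay", "az": the turn, a rotation vector about the tool's x, y, z in rad; "hand": the opening, from 0 (shut) to 1 (fully open). In form: [{"dx": .., "dy": .., "dz": .., "ax": .., "ay": .., "az": .., "hand": ..}, ...]. A call has 1 to 10 rows; each row is the pose to reach, as a shift and turn from the pose commanded when the call began, along the tool's axes at that moment; what a row does not reach only later rows make up. A row lasts 1/10 s, in which the tool goes at most 50 mm and 8.59 degrees, less where a joint would pass 70% of its speed; a pose out of reach is approached as far as the arm can. A call with a gripper value outside its range is refused whole. The fingers move at their own pace and stop on an object; the grip force is fixed at half the most. Time passes only in rows, so rows that repeat a pose let the fingers close. It gives the time, the measured TCP pose, the force and the opening at its end, in the units of the state.
- ctrl.state(): the state, without advancing time (a new reading comes with each control period).
- ctrl.camera(name): name is "scene" or "top"; returns a dict with "image" (400x640x3 uint8, red, green, blue), "z_map" (400x640 float32, mm along the optical axis (not along the pixel's ray), 0 where there is no reading), "vfov" (degrees; the focal length in pixels is half the picture's height over the tangent of half this angle, whatever the lens; pixels are square), "cx", "cy" (the principal point, pixels), "camera_from_world" (4x4, takes a point from world to camera coordinates). Camera axes: x right, y down, z forward; pixel columns grow to the right and rows downward; lengths in mm; the calibration is good to about 2 mm. A picture is of the moment at which its call begins.
- ctrl.sign_off(): hands the job in, once; it reports no verdict.
The state is a dict: "clock": time; "joint_pos": joint angles; "joint_velocities": joint speeds; "joint_efforts": joint torques, N m; "position": TCP position; "ee_rot": TCP orientation; "force": force on the tool from outside, world axes, zero at the start; "ft_torque": the same for the moment, N m; "finger_gap": finger opening in mm.
Only numpy, scipy, OpenCV 4.12 (cv2) and the standard library are available. Lean on these libraries where they do the work, as an engineer would, in place of code of your own. Each camera call takes 0.05 s, during which the arm holds its last target. There are 200 camera calls.

## Working session

There is one attempt and no reset: what is moved stays moved. The work goes in short steps, Python scripts to look and compute and a shell command to move; the robot and the scene stay as the last step left them, time stands still between calls to the robot, and variables do not carry over. Pictures are saved under pics/ and viewed, about 8 in all and at most 12, crops included, and the job is handed in when it is done.

```bash
mkdir -p pics
cat > h.py <<'E'
import numpy as np, cv2
from cell import ctrl
from scipy.spatial.transform import Rotation as R
def cam(n):
    c=ctrl.camera(n); c['f']=200/np.tan(np.radians(c['vfov'])/2); c['T']=np.array(c['camera_from_world']); return c
def cloud(c):
    z=c['z_map'].astype(float); v,u=np.mgrid[0:400,0:640]
    P=np.stack([(u-c['cx'])*z/c['f'],(v-c['cy'])*z/c['f'],z],-1)
    T=np.linalg.inv(c['T']); W=P@T[:3,:3].T+T[:3,3]; W[z==0]=np.nan; return W
def save(n,im): cv2.imwrite('pics/'+n+'.png',cv2.cvtColor(im,cv2.COLOR_RGB2BGR))
E
python3 - <<'E'
from h import *
print(ctrl.state())
for n in('scene','top'):
    c=cam(n); save(n+'0',c['image']); np.savez(n+'0.npz',W=cloud(c),im=c['image']); print(n,c['f'],c['cx'],c['cy'],c['T'].round(3).tolist())
E
```

```text
{'clock': 0.0, 'joint_pos': array([-1.27413844e+00,  2.21240334e-01,  1.52762313e+00, -7.34832248e-06,
        1.39472098e+00, -1.26119703e-01]), 'joint_velocities': array([-9.41778823e-04,  3.27004079e-04, -1.07188920e-04, -9.76162613e-05,
        3.03614917e-04,  9.84374523e-04]), 'joint_efforts': array([-7.65298046e-05, -4.94611251e+01, -3.87375998e+01,  6.98509044e-02,
        5.72629937e-02, -1.32426048e-04]), 'position': array([ 256.23000987, -569.36509353,  221.42211526]), 'ee_rot': array([-3.13961577e+00, -2.43364000e-04,  4.22778639e-01]), 'force': array([-0.26893353,  0.23328433, -0.55647602]), 'ft_torque': array([ 0.01377307, -0.019927  ,  0.00043303]), 'finger_gap': 87.36522976780324}
scene 448.54117116501163 319.508221957448 199.95918314504678 [[-0.861, 0.509, -0.019, 421.476], [0.34, 0.548, -0.764, -103.335], [-0.378, -0.664, -0.645, 1194.857], [0.0, 0.0, 0.0, 1.0]]
top 405.0974471999735 316.88366477001125 211.61598142592797 [[0.011, -1.0, 0.015, 16.397], [-0.985, -0.014, -0.174, 540.395], [0.174, -0.012, -0.985, 820.957], [0.0, 0.0, 0.0, 1.0]]
```

View pics/top0.png

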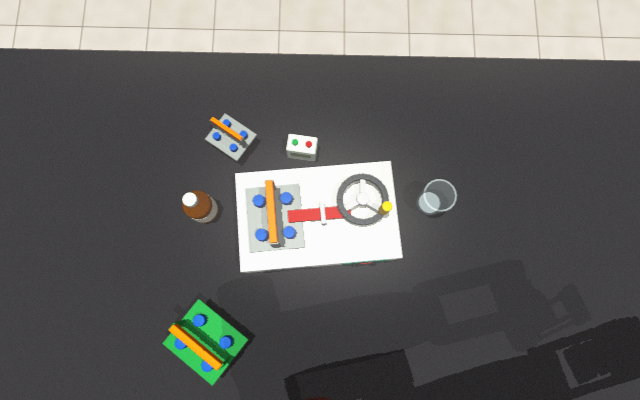

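View pics/scene0.png

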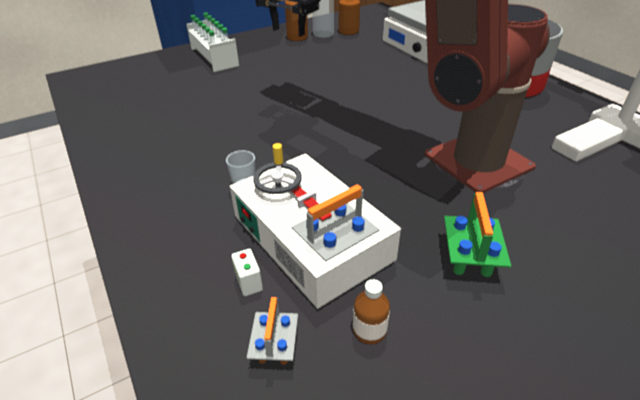

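Candidates for the carrier in the top view are the small grey one at (231,137), the green one at (206,342), and the large steel one in the heater at (273,217). I choose the one in the heater: it isn't green and is the larger of the two grey ones. The yellow knob is at (387,207) and the wheel hub at (362,200). Next I'll measure these and check with a crop.

Run:
```python
from h import *
d=np.load('top0.npz'); W,im=d['W'],d['im']
s=np.load('scene0.npz')
def show(n,P): print(n,len(P),np.median(P,0).round(1),P.min(0).round(0),P.max(0).round(0))
u0=(slice(155,280),slice(228,410))
Z=W[...,2]; hsv=cv2.cvtColor(im,cv2.COLOR_RGB2HSV)
reg=np.zeros(Z.shape,bool); reg[u0]=True
top=reg&(abs(Z-100)<8)
# heater outline incl. everything above 90
hm=reg&(Z>90)&(Z<108)
pts=W[hm][:,:2].astype(np.float32); print('rect',cv2.minAreaRect(pts), np.median(Z[top]))
for nm,D in(('top',d),('scene',s)):
    W,im=D['W'],D['im']; H=cv2.cvtColor(im,cv2.COLOR_RGB2HSV); h,sa,v=[H[...,i] for i in range(3)]
    near=(abs(W[...,0]-560)<250)&(abs(W[...,1])<350)
    for n,m in(('yellow',(h>24)&(h<34)&(sa>150)&(v>100)),('red',((h<4)|(h>176))&(sa>170)&(v>80)&(W[...,2]>95)),('orange',(h>8)&(h<20)&(sa>180)&(v>120)&(W[...,2]>135))):
        m=m&near
        k,l,st,ce=cv2.connectedComponentsWithStats(m.astype(np.uint8))
        for i in range(1,k):
            if st[i,4]>25:
                P=W[l==i]; show(nm+' '+n+str(ce[i].round()),P)
                if n!='yellow': print('   ',cv2.minAreaRect(P[:,:2].astype(np.float32)))
                else: print(np.percentile(P,[10,90],axis=0).round(0).tolist())
    rim=near&(abs(W[...,2]-132)<6)&(v<90)&(sa<90)
    P=W[rim]; show('rim',P); print(cv2.minEnclosingCircle(P[:,:2].astype(np.float32)))
im=d['im'][150:285,180:460]; save('crop',cv2.resize(im,None,fx=2.8,fy=2.8,interpolation=3))
```

```text
rect ((524.9402465820312, 23.950469970703125), (202.4944610595703, 320.75262451171875), 5.72244119644165) 99.64586617499475
top yellow[387. 206.] 73 [ 529.8 -103.1  176.9] [ 522. -111.  174.] [539. -94. 180.]
[[524.0, -109.0, 175.0], [536.0, -98.0, 178.0]]
top orange[271. 209.] 340 [522.4 108.7 178.2] [461.  97. 174.] [574. 119. 182.]
    ((517.3966064453125, 108.44174194335938), (113.29084014892578, 11.555643081665039), 5.915215015411377)
rim 5 [584.1 -84.  127.1] [315. -92. 126.] [590. 288. 130.]
((448.184814453125, 97.9468994140625), 231.45382690429688)
scene yellow[277. 146.] 33 [532.5 -98.9 179.3] [ 522. -109.  177.] [539. -91. 182.]
[[526.0, -106.0, 178.0], [537.0, -95.0, 181.0]]
scene red[299. 191.] 64 [529.6 -13.5 114.1] [521. -27. 112.] [540.  -1. 116.]
    ((530.3815307617188, -14.3980712890625), (25.998201370239258, 18.844867706298828), 89.82211303710938)
scene red[310. 202.] 78 [526.9  27.9 114.1] [515.  14. 111.] [537.  39. 117.]
    ((525.9865112304688, 25.790233612060547), (21.82958984375, 24.80297088623047), 4.817887783050537)
scene red[325. 216.] 37 [520.2  80.1 113.1] [510.  76. 108.] [532.  85. 116.]
    ((520.9833374023438, 80.32649993896484), (21.662860870361328, 9.338254928588867), 0.17064951360225677)
scene orange[335. 202.] 586 [522.2 114.5 176.6] [462.  98. 158.] [575. 123. 182.]
    ((518.7062377929688, 110.65765380859375), (114.41912841796875, 14.808177947998047), 5.99532413482666)
rim 200 [559.  -28.3 130.1] [ 460. -114.  126.] [605. 119. 138.]
((527.2977294921875, 4.361896514892578), 124.65055084228516)
```

View pics/crop.png

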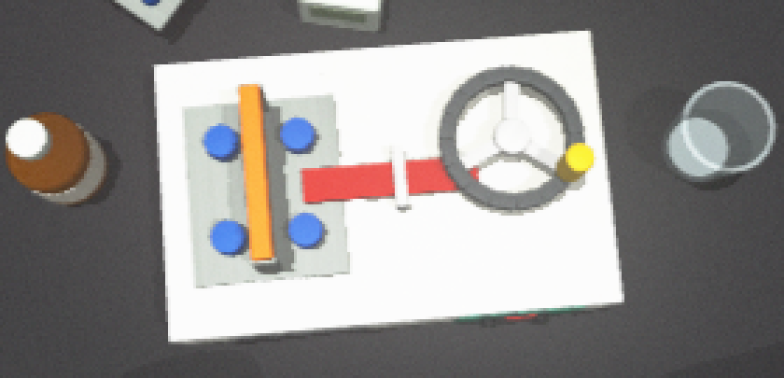

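The crop shows the carrier on the well with its orange handle, the bar overlapping the deck, and the knob on the rim at about 5 o'clock to 3 o'clock. That confirms the choice. Now I'll refine the hub and knob by casting rays at their known heights.

```bash
cat >> h.py <<'E'
def ray(c,u,v,z):
    T=np.linalg.inv(c['T']); d=T[:3,:3]@np.array([(u-c['cx'])/c['f'],(v-c['cy'])/c['f'],1]); o=T[:3,3]
    return (o+d*(z-o[2])/d[2])
E
python3 - <<'E'
from h import *
c=cam('top'); s=cam('scene')
im=c['image']; g=cv2.cvtColor(im,cv2.COLOR_RGB2GRAY)
m=np.zeros(g.shape,np.uint8); m[168:232,330:397]=(g[168:232,330:397]<110)
k,l,st,ce=cv2.connectedComponentsWithStats(m); 
i=max(range(1,k),key=lambda i:st[i,4]*(abs(ce[i][0]-362)<8)); print(st[i],ce[i])
v,u=np.nonzero(l==i); P=np.array([ray(c,a,b,132)[:2] for a,b in zip(u,v)])
r0=np.array([553,-74.])
from scipy.optimize import least_squares
fit=least_squares(lambda q:np.hypot(*(P-q[:2]).T)-q[2],[*r0,45],loss='soft_l1'); print('rim',fit.x)
print('knob top',ray(c,386.8,206,178),ray(s,277.5,147,178))
# heater corner edges from white top
W=cloud(c); pts=W[(abs(W[...,2]-100)<6)&(abs(W[...,1]-24)<200)&(abs(W[...,0]-525)<140)]
r=cv2.minAreaRect(pts[:,:2].astype(np.float32)); print(r)
cx,cy=r[0]; a=np.radians(r[2]); Rz=np.array([[np.cos(a),-np.sin(a)],[np.sin(a),np.cos(a)]])
print('hub',Rz@[19,-100]+r[0],'well',Rz@[0,75]+r[0])
E
```

```text
[354 179   6   2   6] [356.5        179.66666667]
rim [-27789.53444512  -7367.34352838  29306.90589673]
knob top [ 529.18468085 -102.63267925  178.        ] [531.30208228 -96.62561514 178.        ]
((525.7803344726562, 24.341201782226562), (201.0769805908203, 320.67779541015625), 5.665552616119385)
hub [554.55966986 -73.29460033] well [518.37622315  98.97483452]
```

Run:
```python
from h import *
from scipy.optimize import least_squares
for n in('top','scene'):
    c=cam(n); W=cloud(c); im=c['image'].astype(int)
    m=(abs(W[...,2]-132)<9)&(im.max(-1)<150)&(np.hypot(W[...,0]-554,W[...,1]+73)<65)
    P=W[m]; 
    if len(P)<10: print(n,len(P)); continue
    f=least_squares(lambda q:np.hypot(*(P[:,:2]-q[:2]).T)-q[2],[554,-73,45],loss='soft_l1'); print(n,len(P),f.x,np.median(P[:,2]))
    k=(im[...,0]>130)&(im[...,1]>100)&(im[...,2]<60)&(np.hypot(W[...,0]-530,W[...,1]+101)<25)
    v,u=np.nonzero(k); print('yellow u',u.min(),u.max(),'v',v.min(),v.max()); P=W[k&(W[...,2]>174)]; print('knob',len(P),P.mean(0),P.min(0),P.max(0))
```

```text
top 767 [551.65166007 -63.32237717  45.07809403] 130.8805858511007
yellow u 384 391 v 202 210
knob 24 [ 532.0208744  -105.04063256  177.14730589] [ 523.79003669 -110.59234489  175.11058923] [536.93317531 -97.61615827 179.60149978]
scene 630 [554.98726575 -59.92354791  45.18358016] 132.64375863628965
yellow u 273 282 v 147 163
knob 9 [532.25364159 -96.53880542 175.04264603] [ 523.66395329 -102.67624612  174.0983202 ] [539.15705273 -93.93672005 175.95393726]
```

```bash
python3 -m creep '[{"dz":-3},{"dx":5,"dz":-3,"az":0.15},{"dx":10,"dz":-3,"az":0.3},{"dx":15,"dz":-3,"az":0.317},{"dx":20,"dy":-4,"dz":-3,"az":0.317},{"dx":25,"dy":-8,"dz":-3,"az":0.317},{"dx":30,"dy":-14,"dz":-3,"az":0.317},{"dx":35,"dy":-20,"dz":-3,"az":0.317},{"dx":40,"dy":-25,"dz":-3,"az":0.317},{"dx":43,"dy":-30,"dz":-3,"az":0.317}]'
```

```text
schema error: expected keys dx, dy, dz, ax, ay, az, hand
```

```bash
python3 -m creep '[{"dx":3,"dy":-2,"dz":-2,"ax":0,"ay":0,"az":0.03,"hand":1},{"dx":7,"dy":-5,"dz":-3,"ax":0,"ay":0,"az":0.06,"hand":1},{"dx":11,"dy":-8,"dz":-3,"ax":0,"ay":0,"az":0.1,"hand":1},{"dx":15,"dy":-11,"dz":-3,"ax":0,"ay":0,"az":0.14,"hand":1},{"dx":19,"dy":-14,"dz":-3,"ax":0,"ay":0,"az":0.18,"hand":1},{"dx":23,"dy":-17,"dz":-3,"ax":0,"ay":0,"az":0.22,"hand":1},{"dx":27,"dy":-20,"dz":-3,"ax":0,"ay":0,"az":0.26,"hand":1},{"dx":31,"dy":-22.5,"dz":-3,"ax":0,"ay":0,"az":0.29,"hand":1},{"dx":35,"dy":-25,"dz":-3,"ax":0,"ay":0,"az":0.317,"hand":1},{"dx":38,"dy":-27,"dz":-3,"ax":0,"ay":0,"az":0.317,"hand":1}]'
```

```text
clock: 1.3
position: [493.3, -165.3, 252.8]
ee_rot: [-3.142, -0.001, 0.106]
force: [-0.7, 0.6, 0.1]
finger_gap: 87.1
```

```bash
python3 -m creep '[{"dx":2,"dy":-3,"dz":0,"ax":0,"ay":0,"az":0,"hand":1},{"dx":3.5,"dy":-5,"dz":1,"ax":0,"ay":0,"az":0,"hand":1},{"dx":4.5,"dy":-6.4,"dz":2.5,"ax":0,"ay":0,"az":0,"hand":1},{"dx":4.5,"dy":-6.4,"dz":4.5,"ax":0,"ay":0,"az":0,"hand":1},{"dx":4.5,"dy":-6.4,"dz":6,"ax":0,"ay":0,"az":0,"hand":1},{"dx":4.5,"dy":-6.4,"dz":6,"ax":0,"ay":0,"az":0,"hand":1},{"dx":4.5,"dy":-6.4,"dz":6,"ax":0,"ay":0,"az":0,"hand":1}]'
python3 - <<'E'
from h import *
a=cam('scene'); 
print(ctrl.state()['position']); save('near',cv2.resize(a['image'][90:240,190:390],None,fx=3.5,fy=3.5,interpolation=3))
E
```

```text
clock: 2.0
position: [530.0, -99.8, 192.6]
ee_rot: [-3.141, 0.0, 0.105]
force: [0.3, 0.3, 1.2]
finger_gap: 87.1
[ 530.49063348 -100.01850662  193.3680631 ]
```

View pics/near.png

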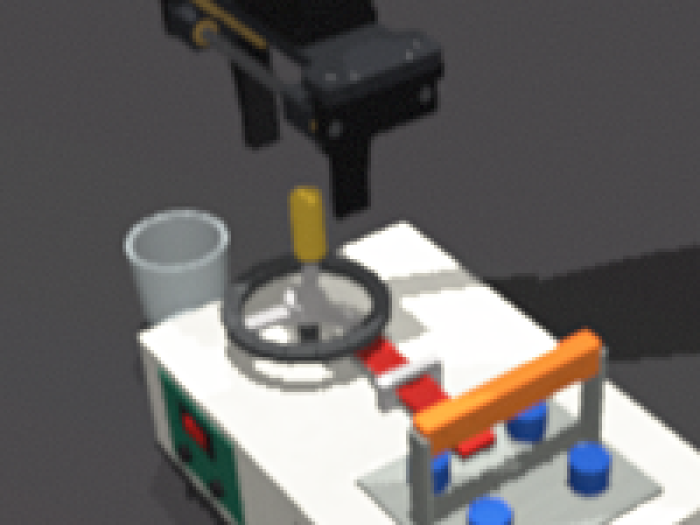

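The picture shows the open fingertips at (262,145) and (350,213), straddling the knob top at (307,193). I'll descend and close.

```bash
python3 -m creep '[{"dx":0,"dy":0,"dz":2,"ax":0,"ay":0,"az":0,"hand":1},{"dx":0,"dy":0,"dz":4,"ax":0,"ay":0,"az":0,"hand":1},{"dx":0,"dy":0,"dz":5.1,"ax":0,"ay":0,"az":0,"hand":1},{"dx":0,"dy":0,"dz":5.1,"ax":0,"ay":0,"az":0,"hand":0.5},{"dx":0,"dy":0,"dz":5.1,"ax":0,"ay":0,"az":0,"hand":0},{"dx":0,"dy":0,"dz":5.1,"ax":0,"ay":0,"az":0,"hand":0},{"dx":0,"dy":0,"dz":5.1,"ax":0,"ay":0,"az":0,"hand":0},{"dx":0,"dy":0,"dz":5.1,"ax":0,"ay":0,"az":0,"hand":0},{"dx":0,"dy":0,"dz":5.1,"ax":0,"ay":0,"az":0,"hand":0},{"dx":0,"dy":0,"dz":5.1,"ax":0,"ay":0,"az":0,"hand":0}]'
```

```text
clock: 3.05
position: [530.3, -99.4, 141.7]
ee_rot: [3.142, -0.0, 0.106]
force: [-0.0, 0.1, -0.0]
finger_gap: 39.1
```

```bash
python3 -m creep '[{"dx":0,"dy":0,"dz":0,"ax":0,"ay":0,"az":0,"hand":0},{"dx":0,"dy":0,"dz":0,"ax":0,"ay":0,"az":0,"hand":0},{"dx":0,"dy":0,"dz":0,"ax":0,"ay":0,"az":0,"hand":0},{"dx":0,"dy":0,"dz":0,"ax":0,"ay":0,"az":0,"hand":0},{"dx":0,"dy":0,"dz":0,"ax":0,"ay":0,"az":0,"hand":0},{"dx":0,"dy":0,"dz":0,"ax":0,"ay":0,"az":0,"hand":0}]'
python3 - <<'E'
import numpy as np
# knob rel hub, world -> tool coords
y=.106
for hub in((553.5,-61.6),):
    k=np.array([530.4,-99.6]); d=k-hub; a0=np.arctan2(d[1],d[0]); print(np.hypot(*d),a0)
    h=np.array([k[0]-45*np.cos(a0),k[1]-45*np.sin(a0)])
    for t in np.arange(0,7.6,.18):
        p=h+45*np.array([np.cos(a0+t),np.sin(a0+t)])-k
        print(round(t,2),(round((p@[np.cos(y),np.sin(y)])/10,2),round((p@[np.sin(y),-np.cos(y)])/10,2)))
E
```

```text
clock: 3.65
position: [530.0, -99.9, 141.5]
ee_rot: [3.141, 0.0, 0.106]
force: [-3.3, -5.6, 0.6]
finger_gap: 19.1
44.47032718566393 -2.1170005677841472
0.0 (np.float64(0.0), np.float64(0.0))
0.18 (np.float64(0.68), np.float64(0.43))
0.36 (np.float64(1.43), np.float64(0.73))
0.54 (np.float64(2.23), np.float64(0.9))
0.72 (np.float64(3.04), np.float64(0.91))
0.9 (np.float64(3.83), np.float64(0.79))
1.08 (np.float64(4.6), np.float64(0.52))
1.26 (np.float64(5.3), np.float64(0.12))
1.44 (np.float64(5.92), np.float64(-0.4))
1.62 (np.float64(6.44), np.float64(-1.02))
1.8 (np.float64(6.83), np.float64(-1.73))
1.98 (np.float64(7.1), np.float64(-2.49))
2.16 (np.float64(7.22), np.float64(-3.29))
2.34 (np.float64(7.2), np.float64(-4.1))
2.52 (np.float64(7.03), np.float64(-4.89))
2.7 (np.float64(6.73), np.float64(-5.64))
2.88 (np.float64(6.29), np.float64(-6.32))
3.06 (np.float64(5.74), np.float64(-6.92))
3.24 (np.float64(5.1), np.float64(-7.4))
3.42 (np.float64(4.37), np.float64(-7.77))
3.6 (np.float64(3.6), np.float64(-7.99))
3.78 (np.float64(2.79), np.float64(-8.08))
3.96 (np.float64(1.99), np.
[... 169 characters left out ...]
p.float64(-6.42))
4.86 (np.float64(-1.21), np.float64(-5.75))
5.04 (np.float64(-1.53), np.float64(-5.01))
5.22 (np.float64(-1.72), np.float64(-4.22))
5.4 (np.float64(-1.77), np.float64(-3.42))
5.58 (np.float64(-1.66), np.float64(-2.61))
5.76 (np.float64(-1.42), np.float64(-1.84))
5.94 (np.float64(-1.04), np.float64(-1.13))
6.12 (np.float64(-0.54), np.float64(-0.49))
6.3 (np.float64(0.06), np.float64(0.05))
6.48 (np.float64(0.75), np.float64(0.47))
6.66 (np.float64(1.51), np.float64(0.75))
6.84 (np.float64(2.3), np.float64(0.9))
7.02 (np.float64(3.11), np.float64(0.91))
7.2 (np.float64(3.91), np.float64(0.77))
7.38 (np.float64(4.67), np.float64(0.49))
7.56 (np.float64(5.36), np.float64(0.07))
```

```bash
python3 -m creep '[{"dx":0.33,"dy":0.23,"dz":0,"ax":0,"ay":0,"az":0,"hand":0},{"dx":0.68,"dy":0.43,"dz":0,"ax":0,"ay":0,"az":0,"hand":0},{"dx":1.05,"dy":0.6,"dz":0,"ax":0,"ay":0,"az":0,"hand":0},{"dx":1.43,"dy":0.73,"dz":0,"ax":0,"ay":0,"az":0,"hand":0},{"dx":1.83,"dy":0.83,"dz":0,"ax":0,"ay":0,"az":0,"hand":0},{"dx":2.23,"dy":0.9,"dz":0,"ax":0,"ay":0,"az":0,"hand":0},{"dx":2.63,"dy":0.92,"dz":0,"ax":0,"ay":0,"az":0,"hand":0},{"dx":3.04,"dy":0.91,"dz":0,"ax":0,"ay":0,"az":0,"hand":0}]'
```

```text
clock: 4.45
position: [561.6, -108.1, 141.6]
ee_rot: [3.137, 0.0, 0.105]
force: [0.1, -13.3, -1.7]
finger_gap: 19.4
```

```bash
cat > w.py <<'E'
import numpy as np,sys
hx,hy,kx,ky,t0,t1,st=map(float,sys.argv[1:]); y=.106
for t in np.arange(t0,t1,st):
    p=np.array([hx+45*np.cos(t)-kx,hy+45*np.sin(t)-ky]); print(round(t,2),round((p@[np.cos(y),np.sin(y)])/10,2),round((p@[np.sin(y),-np.cos(y)])/10,2))
E
python3 w.py 553.7 -64 561.6 -105.4 -1.388 0.5 .15
```

```text
-1.39 -0.0 0.29
-1.24 0.66 0.18
-1.09 1.31 -0.02
-0.94 1.91 -0.31
-0.79 2.47 -0.69
-0.64 2.96 -1.15
-0.49 3.38 -1.68
-0.34 3.72 -2.27
-0.19 3.96 -2.9
-0.04 4.11 -3.55
0.11 4.15 -4.23
0.26 4.1 -4.9
0.41 3.94 -5.56
```

```bash
python3 -m creep '[{"dx":0.3,"dy":0.25,"dz":0,"ax":0,"ay":0,"az":0,"hand":0},{"dx":0.66,"dy":0.18,"dz":0,"ax":0,"ay":0,"az":0,"hand":0},{"dx":1.31,"dy":-0.02,"dz":0,"ax":0,"ay":0,"az":0,"hand":0},{"dx":1.91,"dy":-0.31,"dz":0,"ax":0,"ay":0,"az":0,"hand":0},{"dx":2.47,"dy":-0.69,"dz":0,"ax":0,"ay":0,"az":0,"hand":0},{"dx":2.96,"dy":-1.15,"dz":0,"ax":0,"ay":0,"az":0,"hand":0},{"dx":3.38,"dy":-1.68,"dz":0,"ax":0,"ay":0,"az":0,"hand":0},{"dx":3.72,"dy":-2.27,"dz":0,"ax":0,"ay":0,"az":0,"hand":0},{"dx":3.96,"dy":-2.9,"dz":0,"ax":0,"ay":0,"az":0,"hand":0},{"dx":4.11,"dy":-3.55,"dz":0,"ax":0,"ay":0,"az":0,"hand":0}]'; python3 w.py 553.7 -64 598.7 -65.7 -.04 1.8 .18
```

```text
clock: 5.45
position: [601.3, -65.2, 141.7]
ee_rot: [3.141, -0.006, 0.106]
force: [8.6, -3.0, -6.2]
finger_gap: 19.4
-0.04 -0.0 0.01
0.14 0.04 -0.8
0.32 -0.06 -1.6
0.5 -0.3 -2.37
0.68 -0.68 -3.09
0.86 -1.18 -3.73
1.04 -1.78 -4.26
1.22 -2.47 -4.68
1.4 -3.23 -4.97
1.58 -4.02 -5.12
1.76 -4.83 -5.13
```

```bash
python3 w.py 556.7 -64 598.7 -65.7 -.04 1.8 .18; python3 w.py 556.7 -64 598.7 -65.7 1.78 3.4 .18
```

```text
-0.04 0.29 0.04
0.14 0.34 -0.77
0.32 0.24 -1.57
0.5 -0.0 -2.34
0.68 -0.38 -3.06
0.86 -0.88 -3.69
1.04 -1.48 -4.23
1.22 -2.17 -4.65
1.4 -2.93 -4.94
1.58 -3.72 -5.09
1.76 -4.53 -5.1
1.78 -4.62 -5.09
1.96 -5.42 -4.93
2.14 -6.17 -4.64
2.32 -6.86 -4.21
2.5 -7.46 -3.67
2.68 -7.95 -3.03
2.86 -8.32 -2.31
3.04 -8.56 -1.54
3.22 -8.66 -0.74
```

```bash
python3 -m creep '[{"dx":0.34,"dy":-0.77,"dz":0,"ax":0,"ay":0,"az":0,"hand":0},{"dx":0.24,"dy":-1.57,"dz":0,"ax":0,"ay":0,"az":0,"hand":0},{"dx":0,"dy":-2.34,"dz":0,"ax":0,"ay":0,"az":0,"hand":0},{"dx":-0.38,"dy":-3.06,"dz":0,"ax":0,"ay":0,"az":0,"hand":0},{"dx":-0.88,"dy":-3.69,"dz":0,"ax":0,"ay":0,"az":0,"hand":0},{"dx":-1.48,"dy":-4.23,"dz":0,"ax":0,"ay":0,"az":0,"hand":0},{"dx":-2.17,"dy":-4.65,"dz":0,"ax":0,"ay":0,"az":0,"hand":0},{"dx":-2.93,"dy":-4.94,"dz":0,"ax":0,"ay":0,"az":0,"hand":0},{"dx":-3.72,"dy":-5.09,"dz":0,"ax":0,"ay":0,"az":0,"hand":0},{"dx":-4.53,"dy":-5.1,"dz":0,"ax":0,"ay":0,"az":0,"hand":0}]'; python3 w.py 556.7 -64 548.2 -19.8 1.76 3.7 .18
```

```text
clock: 6.45
position: [547.5, -19.5, 141.6]
ee_rot: [-3.141, -0.001, 0.106]
force: [3.2, -3.6, -1.9]
finger_gap: 19.0
1.76 0.0 0.0
1.94 -0.79 0.14
2.12 -1.55 0.42
2.3 -2.25 0.83
2.48 -2.86 1.36
2.66 -3.37 1.99
2.84 -3.75 2.7
3.02 -4.01 3.47
3.2 -4.12 4.27
3.38 -4.08 5.08
3.56 -3.9 5.87
```

Forces are small and the centre is good, so I'll carry on.

```bash
python3 -m creep '[{"dx":-0.79,"dy":0.14,"dz":0,"ax":0,"ay":0,"az":0,"hand":0},{"dx":-1.55,"dy":0.42,"dz":0,"ax":0,"ay":0,"az":0,"hand":0},{"dx":-2.25,"dy":0.83,"dz":0,"ax":0,"ay":0,"az":0,"hand":0},{"dx":-2.86,"dy":1.36,"dz":0,"ax":0,"ay":0,"az":0,"hand":0},{"dx":-3.37,"dy":1.99,"dz":0,"ax":0,"ay":0,"az":0,"hand":0},{"dx":-3.75,"dy":2.7,"dz":0,"ax":0,"ay":0,"az":0,"hand":0},{"dx":-4.01,"dy":3.47,"dz":0,"ax":0,"ay":0,"az":0,"hand":0},{"dx":-4.12,"dy":4.27,"dz":0,"ax":0,"ay":0,"az":0,"hand":0},{"dx":-4.08,"dy":5.08,"dz":0,"ax":0,"ay":0,"az":0,"hand":0},{"dx":-3.9,"dy":5.87,"dz":0,"ax":0,"ay":0,"az":0,"hand":0}]'; python3 w.py 556.7 -64 515.6 -82.3 3.56 6 .18
```

```text
clock: 7.45
position: [515.6, -82.6, 141.6]
ee_rot: [-3.141, 0.0, 0.106]
force: [3.8, 3.9, -1.9]
finger_gap: 19.1
3.56 -0.0 -0.0
3.74 0.32 0.74
3.92 0.76 1.42
4.1 1.32 2.0
4.28 1.97 2.48
4.46 2.7 2.83
4.64 3.48 3.04
4.82 4.29 3.12
5.0 5.09 3.04
5.18 5.87 2.82
5.36 6.6 2.47
5.54 7.25 1.99
5.72 7.81 1.41
5.9 8.25 0.73
```

```bash
python3 -m creep '[{"dx":0.32,"dy":0.74,"dz":0,"ax":0,"ay":0,"az":0,"hand":0},{"dx":0.76,"dy":1.42,"dz":0,"ax":0,"ay":0,"az":0,"hand":0},{"dx":1.32,"dy":2.0,"dz":0,"ax":0,"ay":0,"az":0,"hand":0},{"dx":1.64,"dy":2.26,"dz":0,"ax":0,"ay":0,"az":0,"hand":0},{"dx":1.97,"dy":2.48,"dz":0,"ax":0,"ay":0,"az":0,"hand":0},{"dx":2.32,"dy":2.68,"dz":0,"ax":0,"ay":0,"az":0,"hand":0},{"dx":2.7,"dy":2.83,"dz":0,"ax":0,"ay":0,"az":0,"hand":0}]'
python3 - <<'E'
from h import *
c=cam('scene'); W=cloud(c); im=c['image'].astype(int)
y=.103; ct=np.array([518,109.]); ey=np.array([-np.sin(y),np.cos(y)])
r=(im[...,0]>120)&(im[...,1]<70)&(im[...,2]<70)&(abs(W[...,2]-114)<8)&(abs(W[...,0]-525)<40)
print('bar tip along heater y vs handle', np.percentile((W[r][:,:2]-ct)@ey,[99,100]))
d=np.load('scene0.npz'); W=d['W'];im=d['im'].astype(int)
r=(im[...,0]>120)&(im[...,1]<70)&(im[...,2]<70)&(abs(W[...,2]-114)<8)&(abs(W[...,0]-525)<40)
print('at start', np.percentile((W[r][:,:2]-ct)@ey,[99,100]))
E
```

```text
clock: 8.15
position: [545.3, -107.4, 141.5]
ee_rot: [-3.141, 0.001, 0.106]
force: [-0.6, 5.6, 2.4]
finger_gap: 19.3
bar tip along heater y vs handle [-70.88800243 -70.43027111]
at start [-25.87486723 -24.81317621]
```

```bash
python3 -m creep '[{"dx":0.39,"dy":0.12,"dz":0,"ax":0,"ay":0,"az":0,"hand":0},{"dx":0.78,"dy":0.21,"dz":0,"ax":0,"ay":0,"az":0,"hand":0},{"dx":1.0,"dy":0.25,"dz":0,"ax":0,"ay":0,"az":0,"hand":0},{"dx":1.2,"dy":0.27,"dz":0,"ax":0,"ay":0,"az":0,"hand":0}]'
```

```text
clock: 8.6
position: [557.6, -108.8, 141.5]
ee_rot: [-3.141, 0.0, 0.106]
force: [-1.1, 4.9, 3.2]
finger_gap: 18.9
```

```bash
python3 -m creep '[{"dx":0.25,"dy":0.01,"dz":0,"ax":0,"ay":0,"az":0,"hand":0},{"dx":0.45,"dy":0.0,"dz":0,"ax":0,"ay":0,"az":0,"hand":0},{"dx":0.65,"dy":-0.01,"dz":0,"ax":0,"ay":0,"az":0,"hand":0},{"dx":0.65,"dy":-0.01,"dz":0,"ax":0,"ay":0,"az":0,"hand":0}]'
```

```text
clock: 9.0
position: [563.2, -108.3, 141.5]
ee_rot: [-3.142, 0.002, 0.106]
force: [-6.0, 3.3, 5.5]
finger_gap: 19.2
```

```bash
python3 -m creep '[{"dx":0.2,"dy":-0.01,"dz":0,"ax":0,"ay":0,"az":0,"hand":0},{"dx":0.4,"dy":-0.03,"dz":0,"ax":0,"ay":0,"az":0,"hand":0},{"dx":0.4,"dy":-0.03,"dz":0,"ax":0,"ay":0,"az":0,"hand":0}]'
```

```text
clock: 9.3
position: [563.4, -108.2, 141.3]
ee_rot: [-3.141, 0.011, 0.106]
force: [-20.7, 1.2, 14.1]
finger_gap: 19.5
```

That's a firm stop: 21 N with no motion at about 7.87 rad. I'll ease the push, open and rise.

```bash
python3 -m creep '[{"dx":-0.3,"dy":0.0,"dz":0,"ax":0,"ay":0,"az":0,"hand":0},{"dx":-0.4,"dy":0,"dz":0,"ax":0,"ay":0,"az":0,"hand":0.6},{"dx":-0.4,"dy":0,"dz":0,"ax":0,"ay":0,"az":0,"hand":0.7},{"dx":-0.4,"dy":0,"dz":0,"ax":0,"ay":0,"az":0,"hand":0.7},{"dx":-0.4,"dy":0,"dz":0,"ax":0,"ay":0,"az":0,"hand":0.7},{"dx":-0.4,"dy":0,"dz":0,"ax":0,"ay":0,"az":0,"hand":0.7},{"dx":-0.4,"dy":0,"dz":-2,"ax":0,"ay":0,"az":0,"hand":0.7},{"dx":-0.4,"dy":0,"dz":-5,"ax":0,"ay":0,"az":0,"hand":0.7},{"dx":-0.4,"dy":0,"dz":-8,"ax":0,"ay":0,"az":0,"hand":0.7},{"dx":-0.4,"dy":0,"dz":-8,"ax":0,"ay":0,"az":0,"hand":0.7}]'
python3 - <<'E'
from h import *
s=ctrl.state(); print(s['position'],s['ee_rot'],s['finger_gap'],s['force'])
c=cam('scene'); save('rel',cv2.resize(c['image'][90:290,190:440],None,fx=3,fy=3,interpolation=3))
for n in('scene','top'):
    c=cam(n);W=cloud(c); im=c['image'].astype(int)
    o=(im[...,0]>150)&(im[...,2]<70)&(im[...,1]>60)&(im[...,1]<170)&(W[...,2]>170)&(abs(W[...,0]-518)<80)&(abs(W[...,1]-109)<40)
    print(n,o.sum(),cv2.minAreaRect(W[o][:,:2].astype(np.float32)),np.median(W[o],0))
E
```

```text
clock: 10.3
position: [566.9, -108.8, 227.0]
ee_rot: [3.138, -0.008, 0.106]
force: [0.3, -0.3, 0.7]
finger_gap: 61.0
[ 566.8519892  -108.78180115  226.98373326] [ 3.13766828 -0.00816106  0.10588583] 60.95954072076431 [ 0.3269987  -0.25642844  0.73348473]
scene 427 ((518.0612182617188, 109.84505462646484), (116.6116943359375, 16.32135772705078), 6.333863735198975) [520.02491341 113.7422626  179.04484236]
top 42 ((516.5653686523438, 107.9012680053711), (112.2650375366211, 11.22024917602539), 6.220998287200928) [543.97647187 107.16793224 177.39997506]
```

View pics/rel.png

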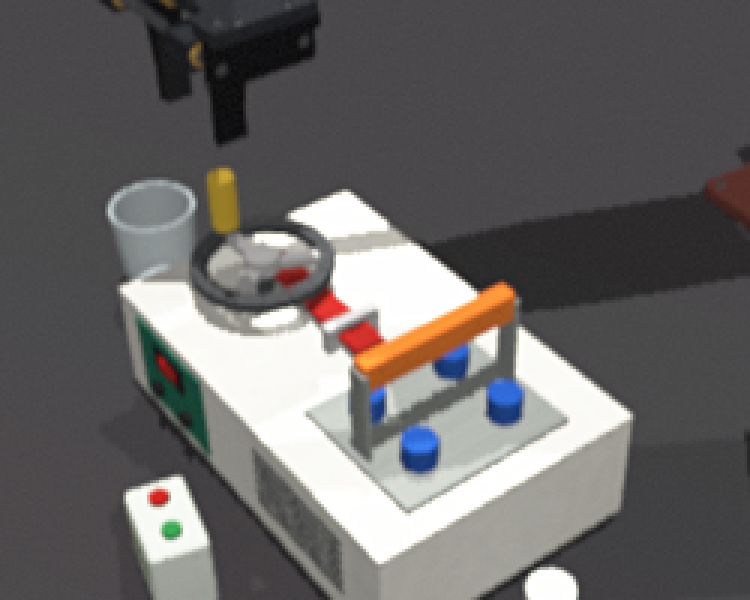

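The picture shows the knob free at (222,200) and the bar drawn back behind the handle, clear of the deck. I'll now move over the handle.

```bash
python3 -m creep '[{"dx":-0.2,"dy":-2,"dz":0,"ax":0,"ay":0,"az":0,"hand":0.7},{"dx":-0.6,"dy":-5,"dz":0,"ax":0,"ay":0,"az":0,"hand":0.7},{"dx":-1,"dy":-9,"dz":0,"ax":0,"ay":0,"az":0,"hand":0.7},{"dx":-1.4,"dy":-13,"dz":0,"ax":0,"ay":0,"az":0,"hand":0.7},{"dx":-1.8,"dy":-17,"dz":0,"ax":0,"ay":0,"az":0,"hand":0.7},{"dx":-2.2,"dy":-20,"dz":0,"ax":0,"ay":0,"az":0,"hand":0.7},{"dx":-2.4,"dy":-22,"dz":0,"ax":0,"ay":0,"az":0,"hand":0.7},{"dx":-2.4,"dy":-22,"dz":1.5,"ax":0,"ay":0,"az":0,"hand":0.7},{"dx":-2.4,"dy":-22,"dz":2.5,"ax":0,"ay":0,"az":0,"hand":0.7},{"dx":-2.4,"dy":-22,"dz":2.5,"ax":0,"ay":0,"az":0,"hand":0.7}]'
python3 - <<'E'
from h import *
s=ctrl.state(); print(s['position'],s['ee_rot'],s['force'])
c=cam('scene'); save('han',cv2.resize(c['image'][80:280,220:470],None,fx=3,fy=3,interpolation=3))
E
```

```text
clock: 11.45
position: [515.0, 107.4, 192.9]
ee_rot: [3.141, 0.006, 0.105]
force: [-0.4, 0.1, 0.2]
finger_gap: 61.2
[514.95055367 107.39460345 192.91737743] [3.14139681 0.00598691 0.1050802 ] [-0.44817512  0.10314713  0.1631759 ]
```

View pics/han.png

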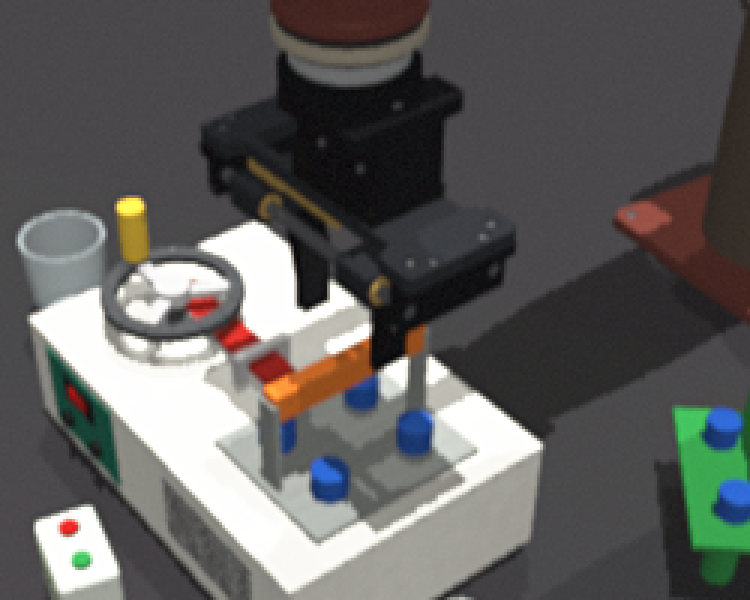

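The fingers straddle the bar, with tips at (312,300) and (388,365). I'll shift 4 mm to the bar's middle, descend and close.

```bash
python3 -m creep '[{"dx":0.4,"dy":0,"dz":1,"ax":0,"ay":0,"az":0,"hand":0.7},{"dx":0.4,"dy":0,"dz":2.5,"ax":0,"ay":0,"az":0,"hand":0.7},{"dx":0.4,"dy":0,"dz":3.8,"ax":0,"ay":0,"az":0,"hand":0.7},{"dx":0.4,"dy":0,"dz":4.4,"ax":0,"ay":0,"az":0,"hand":0.7},{"dx":0.4,"dy":0,"dz":4.4,"ax":0,"ay":0,"az":0,"hand":0.7},{"dx":0.4,"dy":0,"dz":4.4,"ax":0,"ay":0,"az":0,"hand":0.7}]'
```

```text
clock: 12.1
position: [520.9, 108.9, 152.5]
ee_rot: [3.142, 0.0, 0.106]
force: [-0.4, 0.2, 0.3]
finger_gap: 60.8
```

```bash
python3 -m creep '[{"dx":-0.1,"dy":0,"dz":0.4,"ax":0,"ay":0,"az":0,"hand":0.3},{"dx":-0.1,"dy":0,"dz":0.4,"ax":0,"ay":0,"az":0,"hand":0},{"dx":-0.1,"dy":0,"dz":0.4,"ax":0,"ay":0,"az":0,"hand":0},{"dx":-0.1,"dy":0,"dz":0.4,"ax":0,"ay":0,"az":0,"hand":0},{"dx":-0.1,"dy":0,"dz":0.4,"ax":0,"ay":0,"az":0,"hand":0},{"dx":-0.1,"dy":0,"dz":0.4,"ax":0,"ay":0,"az":0,"hand":0},{"dx":-0.1,"dy":0,"dz":0.4,"ax":0,"ay":0,"az":0,"hand":0},{"dx":-0.1,"dy":0,"dz":0.4,"ax":0,"ay":0,"az":0,"hand":0},{"dx":-0.1,"dy":0,"dz":0.4,"ax":0,"ay":0,"az":0,"hand":0},{"dx":-0.1,"dy":0,"dz":0.4,"ax":0,"ay":0,"az":0,"hand":0}]'
```

```text
clock: 13.1
position: [519.9, 109.0, 148.6]
ee_rot: [-3.141, -0.0, 0.106]
force: [-0.7, 1.4, 1.1]
finger_gap: 13.6
```

```bash
python3 -m creep '[{"dx":0,"dy":0,"dz":0,"ax":0,"ay":0,"az":0,"hand":0},{"dx":0,"dy":0,"dz":0,"ax":0,"ay":0,"az":0,"hand":0},{"dx":0,"dy":0,"dz":0,"ax":0,"ay":0,"az":0,"hand":0},{"dx":0,"dy":0,"dz":0,"ax":0,"ay":0,"az":0,"hand":0}]'
```

```text
clock: 13.5
position: [519.8, 109.0, 148.6]
ee_rot: [-3.141, -0.0, 0.106]
force: [-0.0, 3.0, 1.2]
finger_gap: 13.9
```

Gripped, with a gap of 13.9 mm on the 14 mm bar. The lift is 105 mm: the vial undersides go from 45 to 150 mm.

```bash
python3 -m creep '[{"dx":0,"dy":0,"dz":-0.2,"ax":0,"ay":0,"az":0,"hand":0},{"dx":0,"dy":0,"dz":-0.6,"ax":0,"ay":0,"az":0,"hand":0},{"dx":0,"dy":0,"dz":-1.1,"ax":0,"ay":0,"az":0,"hand":0},{"dx":0,"dy":0,"dz":-1.7,"ax":0,"ay":0,"az":0,"hand":0},{"dx":0,"dy":0,"dz":-2.3,"ax":0,"ay":0,"az":0,"hand":0},{"dx":0,"dy":0,"dz":-2.9,"ax":0,"ay":0,"az":0,"hand":0},{"dx":0,"dy":0,"dz":-3.5,"ax":0,"ay":0,"az":0,"hand":0},{"dx":0,"dy":0,"dz":-4,"ax":0,"ay":0,"az":0,"hand":0}]'
```

```text
clock: 14.3
position: [520.0, 108.8, 189.3]
ee_rot: [3.142, -0.001, 0.106]
force: [-0.5, 0.1, -5.9]
finger_gap: 14.2
```

```bash
python3 -m creep '[{"dx":0,"dy":0,"dz":-0.6,"ax":0,"ay":0,"az":0,"hand":0},{"dx":0,"dy":0,"dz":-1.4,"ax":0,"ay":0,"az":0,"hand":0},{"dx":0,"dy":0,"dz":-2.3,"ax":0,"ay":0,"az":0,"hand":0},{"dx":0,"dy":0,"dz":-3.2,"ax":0,"ay":0,"az":0,"hand":0},{"dx":0,"dy":0,"dz":-4.1,"ax":0,"ay":0,"az":0,"hand":0},{"dx":0,"dy":0,"dz":-5,"ax":0,"ay":0,"az":0,"hand":0},{"dx":0,"dy":0,"dz":-5.8,"ax":0,"ay":0,"az":0,"hand":0},{"dx":0,"dy":0,"dz":-6.3,"ax":0,"ay":0,"az":0,"hand":0},{"dx":0,"dy":0,"dz":-6.5,"ax":0,"ay":0,"az":0,"hand":0},{"dx":0,"dy":0,"dz":-6.5,"ax":0,"ay":0,"az":0,"hand":0}]'
python3 -m creep '[{"dx":0,"dy":0,"dz":0,"ax":0,"ay":0,"az":0,"hand":0},{"dx":0,"dy":0,"dz":0,"ax":0,"ay":0,"az":0,"hand":0},{"dx":0,"dy":0,"dz":0,"ax":0,"ay":0,"az":0,"hand":0},{"dx":0,"dy":0,"dz":0,"ax":0,"ay":0,"az":0,"hand":0},{"dx":0,"dy":0,"dz":0,"ax":0,"ay":0,"az":0,"hand":0}]'
python3 - <<'E'
from h import *
c=cam('scene'); save('fin',cv2.resize(c['image'][60:330,200:480],None,fx=2.2,fy=2.2,interpolation=3))
W=cloud(c); im=c['image'].astype(int)
b=(im[...,2]>120)&(im[...,0]<80)&(W[...,2]>180)&(np.hypot(W[...,0]-519,W[...,1]-105)<90)
k,l,st,ce=cv2.connectedComponentsWithStats(b.astype(np.uint8))
for i in range(1,k):
    if st[i,4]>20: print(ce[i].round(),W[l==i].mean(0).round(1),np.percentile(W[l==i][:,2],95).round(1))
g=(np.ptp(im,axis=-1)<30)&(im[...,1]>90)&(abs(W[...,2]-207)<9)&(np.hypot(W[...,0]-519,W[...,1]-105)<100)
P=W[g]; print('deck',len(P),np.median(P[:,2])); A=np.c_[P[:,:2],np.ones(len(P))]; print('tilt',np.linalg.lstsq(A,P[:,2],rcond=None)[0][:2])
print(ctrl.state()['joint_velocities'].round(3))
E
```

```text
clock: 15.3
position: [519.9, 108.7, 253.7]
ee_rot: [-3.142, -0.0, 0.106]
force: [-0.5, -0.6, -5.1]
finger_gap: 14.3
clock: 15.8
position: [519.8, 108.7, 253.4]
ee_rot: [-3.142, 0.0, 0.106]
force: [-0.1, 0.6, -5.0]
finger_gap: 14.1
[314. 176.] [552.1  94.  232.3] 256.3
[360. 176.] [482.1 134.2 230. ] 231.2
[329. 195.] [553.  145.  226.2] 231.2
deck 2037 210.12366236256423
tilt [-0.00199517 -0.00415943]
[-0.002 -0.002 -0.002 -0.001 -0.    -0.001]
```

View pics/fin.png

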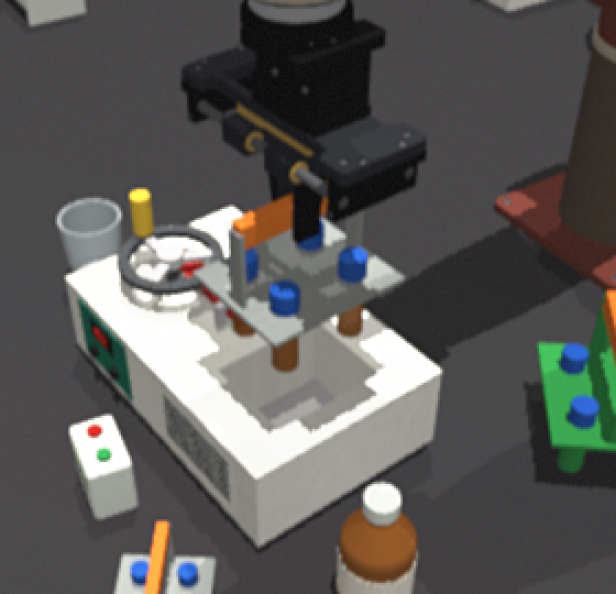

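The picture shows the carrier level over the open well at (305,390), with vials hanging clear and the bystanders in place. The deck top is at about 208–210 mm, which puts the vials about 50 mm clear, and the tilt is under 0.005 rad. Handing in.

```bash
python3 -c "
from cell import ctrl
print(ctrl.sign_off())"
```

```text
the job is handed in; nothing more can be done
None
```

I wound the handwheel anticlockwise by its knob for about 7.07 rad, to its stop. There it held against a 21 N push without moving, at an estimated 7.87 rad. I let go of the knob, then gripped the orange handle and lifted the carrier 105 mm straight up. It was handed in at about 16 s of robot time, still held.

**Last checks:**
- **Carrier:** the deck top was at about 208–210 mm, so the vials hang about 50 mm clear of the heater's top. Tilt was under 0.005 rad and the arm was still. The grip gap was 14.1 mm on the 14 mm bar, carrying about 5 N.
- **Bystanders:** the bottle, beaker and timer looked in place in the last picture. I did not measure their positions.

**Measurements that disagreed:**
- **Wheel hub:** the heater's outline in the top picture put it about 10 mm away from where the wheel rim showed it. I went by the rim and knob, then corrected the hub by about 4 mm using the forces felt while winding.
- **Well centre:** the same outline put it about 10 mm from the handle I measured. I lifted from the handle's measured place, and the carrier came up with no sign of catching.

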